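# Firmness reading on a tomato

### The job

The tomato on the balance has been weighed and now needs its firmness read. Lower it gently into the steel test cup so that it sits on the seat ring with its inked circle still on top, let go of it, then take the firmness gauge out of its stand and, holding it upright, rest its plunger tip inside the inked circle and press lightly until the plunger is about half in. Finish while holding the gauge there, still and upright; do not press hard, do not drop the tomato, and leave the waiting tomatoes, the timer and the vials alone.

Things in the scene. Friction and masses are not known exactly. Their poses are not given: they have to be found in the camera images.
- tomato: the sample: a red tomato 53 mm across and 50 mm tall, about 75 g, firm. It stands stem end down on the pan of the balance (pan top 34 mm above the table, 126 x 116 mm). Origin at the centre of its underside, z up through its crown; widest 20 to 30 mm up. Rounded, with a flat of 10 mm radius underneath
- mark (a point): the middle of the inked circle (14 mm across, black) on the crown of that tomato, 50 mm above its underside
- cup: round open steel test cup, 133 mm across the rim, 54 mm high, wall 3 mm, inside about 116 mm across at the floor and 126 mm at the rim, inner floor 4 mm above the table; heavy, does not move. Origin at the centre of its underside, z up
- seat (a point): the centre of the top of the grey rubber seat ring that stands on the cup's floor: ring 42 mm outside, 34 mm inside, 14 mm high, its top 18 mm above the table. A seated tomato's rounded underside sinks about 6 to 7 mm into the ring, so its underside is then about 11 to 12 mm above the table and its crown about 7 mm above the cup's rim
- stand: gauge stand: grey round foot 80 mm across with an upright aluminium tube, 34 mm outside, 26 mm bore, top 80 mm above the table; heavy, does not move. Origin at the centre of its underside, z up
- gauge: pen-type firmness gauge, about 130 g, standing plunger down in the stand, collar resting on the tube's top. Origin at the centre of the barrel's lower end (nose), z up along it: barrel 20 mm thick to 48 mm, collar 31 mm across at 48-54 mm, white round grip 22 mm thick at 54-124 mm, cap to 134 mm; plunger 8 mm thick. In the stand the nose is 32 mm above the table; lift 70 mm to clear the tube
- tip (a point): the rounded end of the gauge's plunger, on the gauge's axis, 20 mm below the nose when not pressed
- plunger (a joint): how far the sprung plunger is pushed into the gauge: 0 = fully out, 0.016 m = all the way in, half in = 0.008 m, where the black line round the plunger meets the nose. The spring takes 0.5 N to start, 2.5 N at half, 4.5 N at the stop (250 N/m)
- spare_tomato0: a waiting tomato, 58 mm across, stalk up, on the glass plate at the left; to be left alone. Origin under its centre
- spare_tomato1: another waiting tomato, 52 mm across, stalk up, on the glass plate; to be left alone. Origin under its centre
- timer: twist timer 69 mm across, 48 mm high, near the robot on the left; to be left alone. Origin under its centre
- vial_a: a small capped vial 23 mm thick, 58 mm high, beside the timer; to be left alone. Origin under its centre
- vial_b: another such vial; to be left alone. Origin under its centre
There are look-alikes about, which are no part of the job. What is meant by the gauge is not purple, and is the larger of those in its own colour.

How it is judged:
On the way, in this order (a step that is already met when the one before it is completed fails the run):
1. the tomato sits on the seat ring in the cup, circle up, let go (horizontal distance between tomato and seat below 0.008 m and z of tomato in the frame of seat below -0.003 m and angle between tomato's own z axis and vertical below 0.25 rad and contact force between the fingers and tomato below 0.05 N), for 0.2 s.
2. the gauge is out of its stand, in the fingers (z of tip in the frame of stand above 0.081 m and contact force between the fingers and gauge above 2 N and horizontal distance between tomato and seat below 0.008 m), for 0.2 s.
At the end, for the whole second after the job is handed in: Gauge in the fingers, still, upright within 8 degrees, clear of cup and stand; tip within 7 mm of the circle's middle, plunger 4 to 12 mm in, 0.8 to 6 N. Tomato on the seat ring within 8 mm of centre, sunk at least 3 mm into it, tilted under 14 degrees, not touched by the robot (all of step 1 and distance between tip and mark below 0.007 m and value of joint plunger between 0.004 and 0.012 m and contact force between gauge and tomato between 0.8 and 6 N and angle between gauge's own z axis and vertical below 0.14 rad and linear speed of gauge below 0.02 m/s and contact force between the fingers and gauge above 2 N and contact force between gauge and cup below 0.05 N and contact force between gauge and stand below 0.05 N and contact force between the arm and tomato below 0.05 N); the arm keeps its last pose, push and grip.
It fails at once if the gauge is pressed hard on the tomato (over 12 N) (contact force between gauge and tomato above 12 N).
It fails at once if the tomato is pushed hard into the cup (over 30 N) (contact force between tomato and cup above 30 N).
It fails at once if the tomato is dropped (falls free at over 0.4 m/s, about 8 mm) (contact force between the fingers and tomato below 0.02 N and linear speed of tomato above 0.4 m/s).
It fails at once if a waiting tomato, the timer or a vial is moved by more than 20 mm (distance of any of spare_tomato0, spare_tomato1, timer, vial_a, vial_b from where it was at the start of the episode above 0.02 m).
It also fails if it takes over 58 s, if anything falls off the work surface, if the arm or the gripper's body presses on something with over 40 N, if the wrist force passes 120 N, or if a joint passes its speed limit or range.

### The arm

A 6-joint arm with a two-finger parallel gripper is mounted at the origin on a cart in front of the work surface, level with it; the furniture and walls round the work are solid. World frame = base frame: x ahead of the robot, y to its left, z up, the work surface at z = 0. Lengths are in m, angles in rad, forces in N, time in s.
With the tool pointing down it reaches from about 0.275 to 0.85 m from the base axis. Payload 5.2 kg.
Tool frame: the origin (TCP) lies between the finger pads; the fingertips stand 8 mm ahead of it and the grasp point (between the pads) lies 11 mm behind it (env.tcp_to_tips is the distance from the TCP to the fingertips, in m); z points along the fingers, y is the line along which they close (so a half turn about z gives the same grasp; the last joint's range is limited). The gripper opens to 85 mm and grips with 20 to 120 N. Pads are 22 mm wide; open, the fingers measure 114 mm over their backs; the gripper's body (76 mm by 85 mm) begins 54 mm behind the grasp point. The pads swing forward as they close: fully open they stand 13 mm farther back than shut.
Start: joints at [0.969, 0.259, 1.535, -0, 1.348, -0.203], TCP at [0.214, 0.507, 0.239] pointing down, gripper open.
Joint ranges: [-3.14, 3.14], [-0.91, 2.08], [0.19, 2.58], [-1.22, 4.36], [0.22, 2.71], [-3.12, 3.12]. Speed limits (rad/s): [2.57, 2.57, 3.14, 3.14, 3.14, 3.14].

### API

Orientations are given as a unit quaternion [x, y, z, w].
In Python, from station import env gives the robot as it stands.
- The arm moves only by the shell command python3 -m jog 'ROWS'. ROWS is JSON, a list of rows, each a list of 3 entries, a list of its own where there are three numbers: the turn, a rotation vector about the tool's x, y, z in degrees, then the shift along the tool's x, y, z in mm, then the opening, from -1 (shut) to 1 (fully open). In form: [[[ax, ay, az], [dx, dy, dz], claw], ...]. A call has 1 to 12 rows; each row shifts and turns the commanded pose from where the row before left it, along the tool's axes as they then stand; what a row does not reach is not made up. A row lasts 1/10 s, in which the tool goes at most 50 mm and 8.59 degrees, less where a joint would pass 70% of its speed; a pose out of reach is approached as far as the arm can. A call is refused whole if a number of a shift passes 50 or a number of a turn 8.59, either way. A call with a gripper value outside its range is refused whole. The fingers move at their own pace and stop on an object; the grip force is fixed at half the most. Time passes only in rows, so rows that do not move let the fingers close. It gives the time, the measured TCP pose, the force, the opening and the grip force at its end, in the units of the state.
- env.sense(): the state, without advancing time (a new reading comes with each control period).
- env.snapshot(name): name is "side" or "top"; returns the picture (384x512x3 uint8, blue, green, red); there is no depth.
- env.get_calibration(name): a dict with "K" (3x3 intrinsics, pixels), "world_from_camera" (4x4, takes a point from camera to world coordinates). Camera axes: x right, y down, z forward; pixel columns grow to the right and rows downward; lengths in m; the calibration is good to about 2 mm. A picture is of the moment at which its call begins. get_calibration takes no time and is no camera call.
- env.finish_job(): hands the job in; it is judged then, once.
The state is a dict: "time": time; "q": joint angles; "qd": joint speeds; "tau": joint torques, N m; "tool_pos": TCP position; "orientation": TCP orientation; "wrist_force": force on the tool from outside, world axes, zero at the start; "torque": the same for the moment, N m; "grip_width": finger opening in m; "finger_force": force on a finger pad.
Only numpy, scipy, OpenCV 4.12 (cv2) and the standard library are available. Lean on these libraries where they do the work, as an engineer would, in place of code of your own. Each camera call takes 0.05 s, during which the arm holds its last target. There are 200 camera calls.

## Working session

There is one attempt and no reset: what is moved stays moved. The work goes in short steps, Python scripts to look and compute and a shell command to move; the robot and the scene stay as the last step left them, time stands still between calls to the robot, and variables do not carry over. Pictures are saved under pics/ and viewed, at most 10 in all, crops included, and the job is handed in when it is done.

```bash
ls; mkdir -p pics
python3 - <<'E'
from station import env
import cv2,numpy as np
for n in("side","top"):
    cv2.imwrite(f"pics/{n}0.png",env.snapshot(n)); c=env.get_calibration(n); print(n,np.round(c["K"],1).tolist(),np.round(c["world_from_camera"],3).tolist())
s=env.sense(); print(s, env.tcp_to_tips)
E
```

```text
pics
side [[417.5, 0.0, 246.8], [0.0, 417.5, 198.3], [0.0, 0.0, 1.0]] [[0.906, -0.269, 0.325, 0.069], [-0.422, -0.613, 0.668, -0.607], [0.02, -0.743, -0.669, 0.854], [0.0, 0.0, 0.0, 1.0]]
top [[424.5, 0.0, 251.3], [0.0, 424.5, 188.0], [0.0, 0.0, 1.0]] [[0.018, -0.989, 0.149, 0.28], [-1.0, -0.019, -0.005, 0.144], [0.008, -0.149, -0.989, 1.325], [0.0, 0.0, 0.0, 1.0]]
{'time': 0.1, 'q': array([ 9.69186507e-01,  2.59277086e-01,  1.53597172e+00, -2.37178151e-05,
        1.34799402e+00, -2.02786066e-01]), 'qd': array([ 0.00128532, -0.00147614, -0.00437826, -0.00114901, -0.00112623,
        0.00065384]), 'tau': array([ 1.49922371e-04, -4.46970034e+01, -2.91245270e+01, -2.78912003e-04,
        6.27620408e-03,  8.49038429e-05]), 'tool_pos': array([0.21329782, 0.50645789, 0.23855483]), 'orientation': array([ 1.98090252e-01,  9.80183438e-01, -7.63773066e-04, -3.12332351e-04]), 'wrist_force': array([ 0.76468099, -0.47685659,  0.22976666]), 'torque': array([0.05354751, 0.02261058, 0.00605107]), 'finger_force': 0.0, 'grip_width': 0.08544888647202616} 0.008
```

View pics/side0.png

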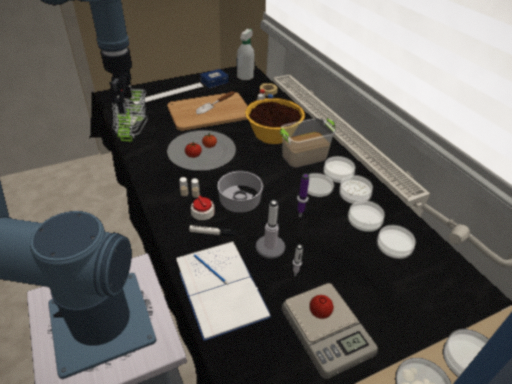

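View pics/top0.png

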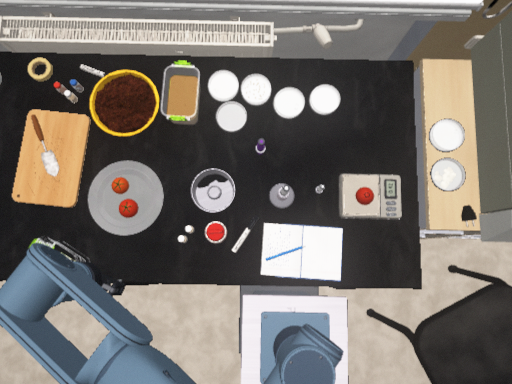

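The side view shows three gauge-like pens: a white one in a stand at (272,225), a purple one at (303,195), and a small white one at (297,260). The one at (272,225) fits, since it is not purple and is the larger white one. The tomato is at (320,306), the cup at (240,191). I'll check them in an enlarged crop.

Run:
```python
import cv2,numpy as np
s=cv2.imread("pics/side0.png");t=cv2.imread("pics/top0.png")
def cr(im,x,y,w,h,f): return cv2.resize(im[y:y+h,x:x+w],None,fx=f,fy=f,interpolation=cv2.INTER_CUBIC)
a=cr(s,210,160,130,75*2,4)[:, :]       # 520x600
a=cr(s,210,165,100,100,4)
b=cr(t,190,165,100,50,4); c=cr(t,335,165,100,50,4)
cv2.imwrite("pics/crop1.png",np.hstack([a,np.vstack([b,c])]))
```

```text
(no output)
```

View pics/crop1.png

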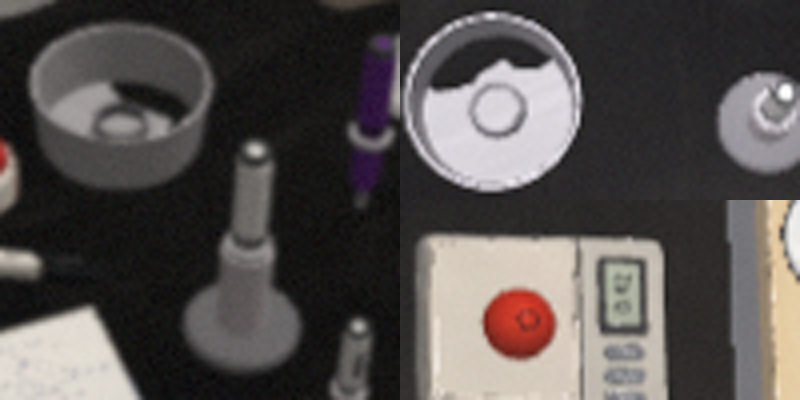

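The crop confirms the white gauge in the stand at side (274,202), the larger of the two white ones. Top-view pixels: seat ring (214.5,192.5), cup rim (213.4,190.2), gauge cap (286.3,187.5), stand foot (281.9,195.5), tomato (365,196), mark (367,194.8).

```bash
cat > h.py <<'E'
from station import env
import cv2,numpy as np
from scipy.spatial.transform import Rotation as R
def ray(cam,u,v,z):
    c=env.get_calibration(cam); T=np.array(c["world_from_camera"]); d=T[:3,:3]@np.linalg.inv(c["K"])@[u,v,1]
    return T[:3,3]+d*(z-T[2,3])/d[2]
def proj(cam,p):
    c=env.get_calibration(cam); T=np.linalg.inv(np.array(c["world_from_camera"])); q=np.array(c["K"])@(T[:3,:3]@p+T[:3,3]); return q[:2]/q[2]
E
python3 - <<'E'
from h import *
for n,c,u,v,z in [("seat","top",214.1,192.1,.018),("rim","top",213.0,189.8,.054),("cap","top",286,187.1,.166),("foot","top",281.5,195.1,.005),("tom","top",364.6,195.6,.059),("mark","top",366.6,194.4,.084),
 ("cap","side",273.8,202.1,.166),("foot","side",270.3,246.3,.005),("rim","side",239.8,183.6,.054),("ring","side",240,195.5,.018),("tom","side",320.5,306.5,.059)]:
    print(n,c,np.round(ray(c,u,v,z),4))
s=env.sense();print(np.round(R.from_quat(s["orientation"]).as_matrix(),3).tolist())
# segment tomato red
for cam,box in (("top",(340,170,395,220)),("side",(295,285,345,330))):
    im=cv2.imread(f"pics/{cam}0.png").astype(int);x0,y0,x1,y1=box
    m=(im[...,2]>90)&(im[...,1]<0.55*im[...,2]);ys,xs=np.nonzero(m[y0:y1,x0:x1]);print(cam,(xs.min()+xs.max())/2+x0,(ys.min()+ys.max())/2+y0,len(xs))
    print(np.round(ray(cam,(xs.min()+xs.max())/2+x0,(ys.min()+ys.max())/2+y0,.059),4))
E
```

```text
seat top [0.4607 0.2532 0.018 ]
rim top [0.4627 0.2538 0.054 ]
cap top [0.458  0.0428 0.166 ]
foot top [0.4571 0.0427 0.005 ]
tom top [ 0.4532 -0.2037  0.059 ]
mark top [ 0.4535 -0.2029  0.084 ]
cap side [0.4578 0.0402 0.166 ]
foot side [0.4579 0.039  0.005 ]
rim side [0.4661 0.2586 0.054 ]
ring side [0.4617 0.2465 0.018 ]
tom side [ 0.4537 -0.2048  0.059 ]
[[-0.922, 0.388, -0.001], [0.388, 0.922, -0.001], [0.0, -0.002, -1.0]]
top 364.5 195.5 228
[ 0.4535 -0.2034  0.059 ]
side 321.5 304.0 290
[ 0.4593 -0.2002  0.059 ]
```

```bash
python3 -m jog '[[[0,0,8.4],[0,0,0],1],[[0,0,8.4],[0,0,0],1],[[0,0,8.4],[0,0,0],1],[[0,0,8.4],[0,0,0],1],[[0,0,8.4],[0,0,0],1],[[0,0,8.4],[0,0,0],1],[[0,0,8.4],[0,0,0],1],[[0,0,8.4],[0,0,0],1],[[0,0,0],[-45,15,0],1],[[0,0,0],[-45,15,0],1],[[0,0,0],[-45,15,0],1],[[0,0,0],[-45,15,0],1]]'
python3 -m jog '[[[0,0,0],[-45,15,0],1],[[0,0,0],[-45,15,0],1],[[0,0,0],[-45,15,0],1],[[0,0,0],[-45,15,0],1],[[0,0,0],[-45,15,0],1],[[0,0,0],[-45,15,0],1],[[0,0,0],[-45,15,0],1],[[0,0,0],[-45,15,0],1],[[0,0,0],[-45,15,0],1],[[0,0,0],[-45,15,0],1],[[0,0,0],[0,0,0],1],[[0,0,0],[0,0,0],1]]'
```

```text
time: 1.3
tool_pos: [0.2733, 0.3251, 0.2389]
orientation: [0.707, 0.707, -0.0, 0.0]
wrist_force: [0.8, -0.1, 0.0]
grip_width: 0.0855
finger_force: 0.0
time: 2.5
tool_pos: [0.4226, -0.124, 0.2386]
orientation: [0.708, 0.706, -0.0, -0.001]
wrist_force: [0.5, 0.8, 0.7]
grip_width: 0.0857
finger_force: 0.0
```

```bash
python3 -m jog '[[[0,0,0],[-40,15,0],1],[[0,0,0],[-40,16,0],1],[[0,0,0],[0,0,40],1],[[0,0,0],[0,0,40],1],[[0,0,0],[0,0,30],1],[[0,0,0],[0,0,30],1],[[0,0,0],[0,0,25],1],[[0,0,0],[0,0,22],1],[[0,0,0],[0,0,0],1],[[0,0,0],[0,0,0],1]]'
python3 - <<'E'
from h import *
im=env.snapshot("side");im2=env.snapshot("top")
f=lambda i,x,y:cv2.resize(i[y:y+100,x:x+100],None,fx=4,fy=4,interpolation=cv2.INTER_CUBIC)
cv2.imwrite("pics/g1.png",np.hstack([f(im,270,240),f(im2,320,145)]))
E
```

```text
time: 3.5
tool_pos: [0.4539, -0.2021, 0.0526]
orientation: [0.707, 0.707, -0.0, -0.001]
wrist_force: [1.1, 0.2, 0.7]
grip_width: 0.0852
finger_force: 0.0
```

View pics/g1.png

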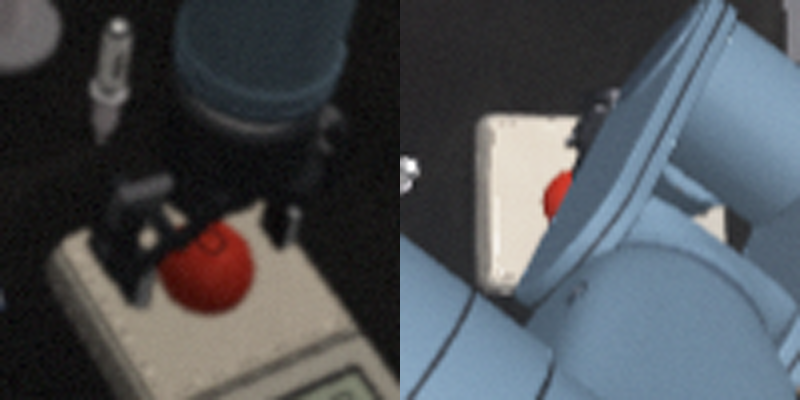

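Run:
```python
from h import *
f=lambda p:np.round((proj("side",np.array(p))-[270,240])*4+1.5)
for z in(.042,.05,.055,.06):
    print(z,f([.4539-.0426,-.2021,z]),f([.4539+.0426,-.2021,z]))
print(f([.454,-.203,.059]),f([.454,-.203,.084]))
```

```text
0.042 [132. 308.] [260. 254.]
0.05 [133. 300.] [263. 246.]
0.055 [134. 295.] [264. 241.]
0.06 [135. 290.] [266. 236.]
[202. 265.] [208. 239.]
```

```bash
python3 -m jog '[[[0,0,0],[0,0,5],1],[[0,0,0],[0,0,0],0.5],[[0,0,0],[0,0,0],0.4],[[0,0,0],[0,0,0],0.35],[[0,0,0],[0,0,0],0.3],[[0,0,0],[0,0,0],0.25],[[0,0,0],[0,0,0],0.2],[[0,0,0],[0,0,0],0.1],[[0,0,0],[0,0,0],0],[[0,0,0],[0,0,0],-0.1],[[0,0,0],[0,0,0],-0.3],[[0,0,0],[0,0,0],-0.5]]'
```

```text
time: 4.8
tool_pos: [0.454, -0.2035, 0.0478]
orientation: [0.707, 0.707, -0.0, 0.0]
wrist_force: [-0.7, 0.9, 5.7]
grip_width: 0.0507
finger_force: 61.1
```

```bash
python3 -m jog '[[[0,0,0],[0,0,-8],-0.5],[[0,0,0],[0,0,-20],-0.5],[[0,0,0],[0,0,-35],-0.5],[[0,0,0],[0,0,-40],-0.5],[[0,0,0],[0,0,-40],-0.5],[[0,0,0],[0,0,-35],-0.5],[[0,0,0],[0,0,-20],-0.5],[[0,0,0],[0,0,-10],-0.5],[[0,0,0],[0,0,0],-0.5]]'
python3 - <<'E'
from h import *
im=env.snapshot("side");im2=env.snapshot("top")
f=lambda i,x,y:cv2.resize(i[y:y+100,x:x+100],None,fx=4,fy=4,interpolation=cv2.INTER_CUBIC)
cv2.imwrite("pics/g2.png",np.hstack([f(im,280,180),f(im2,320,145)]))
E
```

```text
time: 5.7
tool_pos: [0.4543, -0.2036, 0.2564]
orientation: [0.707, 0.707, 0.0, 0.001]
wrist_force: [0.2, -0.2, -1.7]
grip_width: 0.0507
finger_force: 62.6
```

View pics/g2.png

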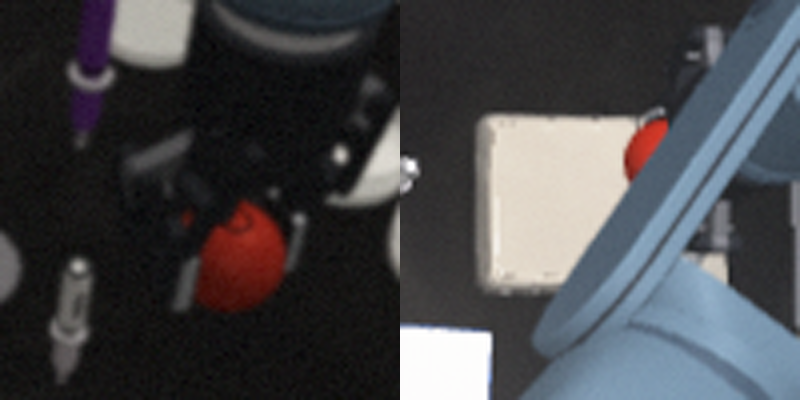

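Run:
```python
from h import *
f=lambda p:np.round((proj("side",np.array(p))-[280,180])*4+1.5)
for y in(-.2036,-.1986,-.2086):
  for z in(.2426+.025,.2426+.05): print(y,z,f([.4543,y,z]))
im=env.snapshot("side").astype(int);m=(im[...,2]>90)&(im[...,1]<0.5*im[...,2]);m[:,:280]=0;m[:180]=0;m[280:]=0;m[:,380:]=0
ys,xs=np.nonzero(m);print(xs.min(),xs.max(),ys.min(),ys.max(),len(xs))
```

```text
-0.2036 0.2676 [224. 253.]
-0.2036 0.2926 [233. 217.]
-0.1986 0.2676 [218. 246.]
-0.1986 0.2926 [227. 210.]
-0.2086 0.2676 [230. 261.]
-0.2086 0.2926 [239. 224.]
331 349 232 251 264
```

```bash
python3 -m jog '[[[0,0,0],[15,0,0],-0.5],[[0,0,0],[30,1,0],-0.5],[[0,0,0],[45,1,0],-0.5],[[0,0,0],[45,1,0],-0.5],[[0,0,0],[45,1,0],-0.5],[[0,0,0],[45,1,0],-0.5],[[0,0,0],[45,1,0],-0.5],[[0,0,0],[45,1,0],-0.5],[[0,0,0],[45,1,0],-0.5],[[0,0,0],[45,0,0],-0.5],[[0,0,0],[35,0,0],-0.5],[[0,0,0],[15,0,0],-0.5]]'
python3 -m jog '[[[0,0,0],[2,0,0],-0.5],[[0,0,0],[0,0,20],-0.5],[[0,0,0],[0,0,40],-0.5],[[0,0,0],[0,0,40],-0.5],[[0,0,0],[0,0,25],-0.5],[[0,0,0],[0,0,10],-0.5],[[0,0,0],[0,0,0],-0.5],[[0,0,0],[0,0,0],-0.5]]'
python3 - <<'E'
from h import *
im=env.snapshot("side");im2=env.snapshot("top")
f=lambda i,x,y:cv2.resize(i[y:y+100,x:x+100],None,fx=4,fy=4,interpolation=cv2.INTER_CUBIC)
cv2.imwrite("pics/g3.png",np.hstack([f(im,190,130),f(im2,170,145)]))
g=lambda c,o,p:np.round((proj(c,np.array(p))-o)*4+1.5)
t=env.sense()["tool_pos"];
for dz in (-.0138+.025,-.0138+.05):print(g("side",[190,130],t+[0,0,dz]),g("top",[170,145],t+[0,0,dz]))
E
```

```text
time: 7.05
tool_pos: [0.4605, 0.2551, 0.2541]
orientation: [0.706, 0.708, -0.001, -0.001]
wrist_force: [0.8, 0.3, -1.8]
grip_width: 0.0507
finger_force: 62.6
time: 7.85
tool_pos: [0.4633, 0.2533, 0.1214]
orientation: [0.708, 0.707, 0.001, 0.0]
wrist_force: [1.3, -0.3, 0.5]
grip_width: 0.051
finger_force: 62.6
[201. 135.] [164. 163.]
[202. 107.] [161. 158.]
```

View pics/g3.png

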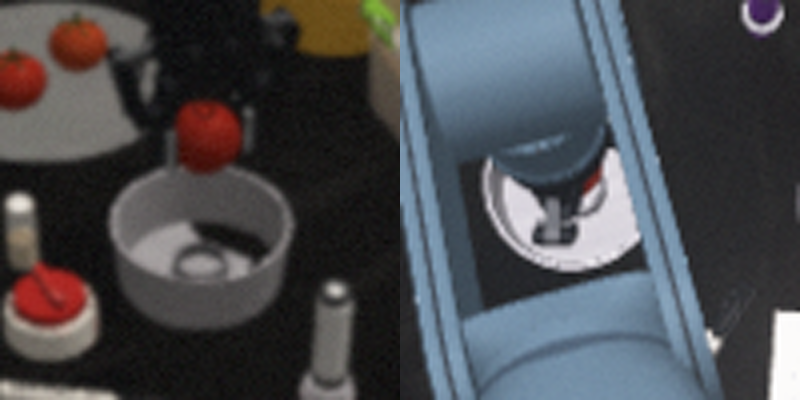

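```bash
python3 -m jog '[[[0,0,0],[0,-1,25],-0.5],[[0,0,0],[0,0,30],-0.5],[[0,0,0],[0,0,22],-0.5],[[0,0,0],[0,0,8],-0.5],[[0,0,0],[0,0,3],-0.5],[[0,0,0],[0,0,0],-0.5]]'
python3 -m jog '[[[0,0,0],[0,0,2],-0.5],[[0,0,0],[0,0,1],-0.5],[[0,0,0],[0,0,0],-0.5]]'
```

```text
time: 8.55
tool_pos: [0.4622, 0.2539, 0.0332]
orientation: [0.707, 0.707, 0.001, 0.0]
wrist_force: [-0.5, -0.4, 0.5]
grip_width: 0.0505
finger_force: 62.6
time: 8.85
tool_pos: [0.4617, 0.2538, 0.0298]
orientation: [0.707, 0.707, 0.0, 0.0]
wrist_force: [-0.8, -0.2, -1.5]
grip_width: 0.0508
finger_force: 62.6
```

```bash
python3 -m jog '[[[0,0,0],[0,0,1],-0.5],[[0,0,0],[0,0,1],-0.5],[[0,0,0],[0,0,1],-0.5],[[0,0,0],[0,0,0],-0.5]]'
python3 -m jog '[[[0,0,0],[0,0,1],-0.5],[[0,0,0],[0,0,0],-0.5]]'
```

```text
time: 9.25
tool_pos: [0.4614, 0.2536, 0.0262]
orientation: [0.707, 0.707, -0.0, -0.0]
wrist_force: [0.8, 0.0, -0.1]
grip_width: 0.0509
finger_force: 62.6
time: 9.45
tool_pos: [0.4617, 0.2538, 0.0256]
orientation: [0.707, 0.707, 0.0, 0.0]
wrist_force: [-0.2, 0.0, 1.6]
grip_width: 0.0508
finger_force: 62.9
```

```bash
for i in 1; do python3 -m jog '[[[0,0,0],[0,0,1],-0.5],[[0,0,0],[0,0,0],-0.5]]'; done
python3 -m jog '[[[0,0,0],[0,0,1],-0.5],[[0,0,0],[0,0,0],-0.5]]'
```

```text
time: 9.65
tool_pos: [0.4619, 0.254, 0.025]
orientation: [0.707, 0.707, 0.001, 0.0]
wrist_force: [-0.9, 2.3, 5.5]
grip_width: 0.051
finger_force: 63.4
time: 9.85
tool_pos: [0.4621, 0.2542, 0.0247]
orientation: [0.707, 0.707, 0.001, 0.0]
wrist_force: [-2.4, 0.4, 11.6]
grip_width: 0.0506
finger_force: 63.8
```

```bash
python3 -m jog '[[[0,0,0],[0,0,-1],-0.5],[[0,0,0],[0,0,0],0.15],[[0,0,0],[0,0,0],0.25],[[0,0,0],[0,0,0],0.35],[[0,0,0],[0,0,0],0.5],[[0,0,0],[0,0,0],0.5],[[0,0,0],[0,0,0],0.6],[[0,0,0],[0,0,-10],0.6],[[0,0,0],[0,0,-20],0.6],[[0,0,0],[0,0,-30],0.6],[[0,0,0],[0,0,-40],0.6],[[0,0,0],[0,0,-40],0.6]]'
python3 -m jog '[[[0,0,0],[-15,0,-40],0.2],[[0,0,0],[-40,-2,-30],0.2],[[0,0,0],[-50,0,0],0.2],[[0,0,0],[-50,0,0],0.2],[[0,0,0],[-40,0,0],0.2],[[0,0,0],[-10,0,0],0.2],[[0,0,0],[0,0,0],0.2]]'
python3 - <<'E'
from h import *
im=env.snapshot("side");im2=env.snapshot("top");cv2.imwrite("pics/side4.png",im);cv2.imwrite("pics/top4.png",im2)
f=lambda i,x,y:cv2.resize(i[y:y+100,x:x+100],None,fx=4,fy=4,interpolation=cv2.INTER_CUBIC)
cv2.imwrite("pics/g4.png",np.hstack([f(im,205,140),f(im2,185,145)]))
E
```

```text
time: 11.05
tool_pos: [0.4608, 0.2535, 0.1661]
orientation: [0.707, 0.707, -0.0, -0.0]
wrist_force: [0.7, -0.6, -0.0]
grip_width: 0.0683
finger_force: 0.0
time: 11.75
tool_pos: [0.4592, 0.0474, 0.2349]
orientation: [0.709, 0.706, 0.0, 0.0]
wrist_force: [0.1, -0.4, 0.8]
grip_width: 0.051
finger_force: 0.0
```

View pics/g4.png

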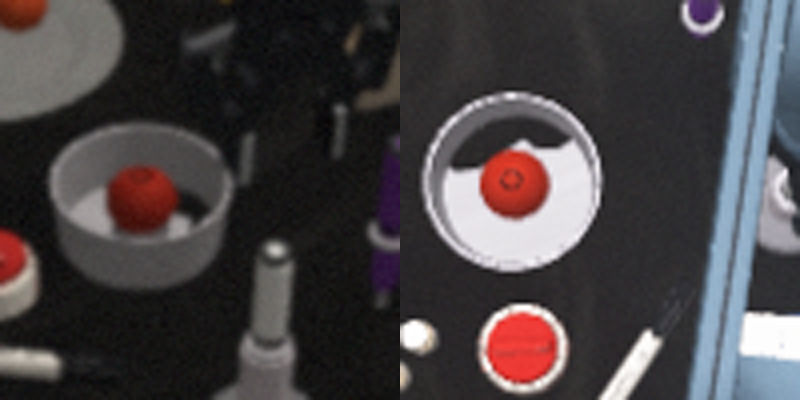

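Run:
```python
from h import *
p=lambda x,y,z:np.round(ray("top",(x-400-1.5)/4+185,(y-1.5)/4+145,z),4)
print("mark",p(512,179,.0615),"tom",p(515,184,.0365),"rim",p(512,181,.054))
im=cv2.imread("pics/top4.png").astype(int);m=(im[...,2]>90)&(im[...,1]<0.5*im[...,2]);b=np.zeros_like(m);b[178:202,200:228]=1;ys,xs=np.nonzero(m&b)
u,v=(xs.min()+xs.max())/2,(ys.min()+ys.max())/2;print(u,v,ray("top",u,v,.0365))
q=lambda x,y,z:np.round(ray("side",(x-1.5)/4+205,(y-1.5)/4+140,z),4)
print("side mark",q(144,173,.0615),"rim",q(141,183,.054),"cap",q(276,250,.166))
```

```text
mark [0.4629 0.2543 0.0615] tom [0.4627 0.254  0.0365] rim [0.4624 0.2549 0.054 ]
213.0 190.5 [0.46303315 0.25519325 0.0365    ]
side mark [0.466  0.2525 0.0615] rim [0.463  0.2511 0.054 ] cap [0.4573 0.0403 0.166 ]
```

```bash
python3 -m jog '[[[0,0,0],[-5,-1,0],0.2],[[0,0,0],[0,0,0],0.2],[[0,0,0],[0,0,30],0.2],[[0,0,0],[0,0,40],0.2],[[0,0,0],[0,0,35],0.2],[[0,0,0],[0,0,13],0.2],[[0,0,0],[0,0,0],0.2],[[0,0,0],[0,0,0],0.2]]'
python3 -m jog '[[[0,0,0],[0,0,3],0],[[0,0,0],[0,0,0],-0.2],[[0,0,0],[0,0,0],-0.4],[[0,0,0],[0,0,0],-0.6],[[0,0,0],[0,0,0],-0.8],[[0,0,0],[0,0,0],-1],[[0,0,0],[0,0,0],-1],[[0,0,0],[0,0,0],-1]]'
```

```text
time: 12.65
tool_pos: [0.4585, 0.0442, 0.1166]
orientation: [0.707, 0.707, 0.0, -0.0]
wrist_force: [-0.2, 0.0, 0.7]
grip_width: 0.0515
finger_force: 0.0
time: 13.45
tool_pos: [0.4582, 0.0437, 0.114]
orientation: [0.707, 0.707, 0.0, 0.0]
wrist_force: [-2.1, 0.4, 6.6]
grip_width: 0.0208
finger_force: 58.4
```

```bash
python3 -m jog '[[[0,0,0],[0,0,-5],-1],[[0,0,0],[0,0,-10],-1],[[0,0,0],[0,0,-20],-1],[[0,0,0],[0,0,-30],-1],[[0,0,0],[0,0,-25],-1],[[0,0,0],[0,0,-10],-1],[[0,0,0],[0,0,0],-1],[[0,0,0],[0,0,0],-1],[[0,0,0],[0,0,0],-1]]'
python3 - <<'E'
from h import *
im=env.snapshot("side");im2=env.snapshot("top")
f=lambda i,x,y:cv2.resize(i[y:y+100,x:x+100],None,fx=4,fy=4,interpolation=cv2.INTER_CUBIC)
cv2.imwrite("pics/g5.png",np.hstack([f(im,225,150),f(im2,235,145)]))
g=lambda c,o,p:np.round((proj(c,np.array(p))-o)*4+1.5)
dz=env.sense()["tool_pos"][2]-.114
for z in (.012+dz,.032+dz,.083+dz,.166+dz):print(g("side",[225,150],[.458,.042,z]))
E
```

```text
time: 14.35
tool_pos: [0.4572, 0.0438, 0.2119]
orientation: [0.707, 0.707, -0.001, -0.001]
wrist_force: [0.0, 0.7, -2.0]
grip_width: 0.0203
finger_force: 58.6
[190. 273.]
[192. 250.]
[197. 190.]
[206.  82.]
```

View pics/g5.png

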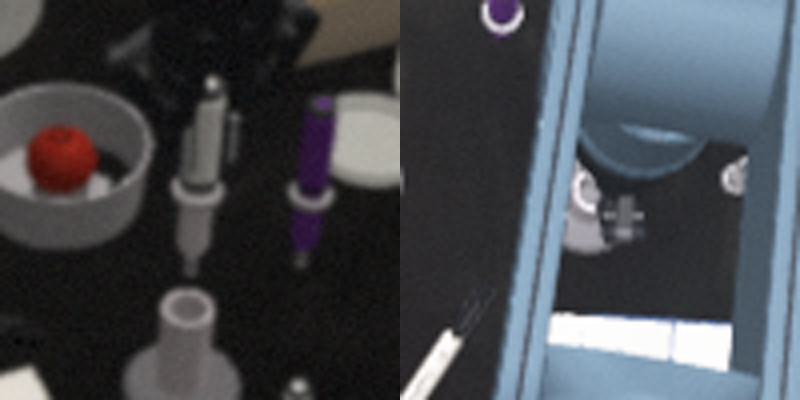

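```bash
python3 -m jog '[[[0,0,0],[15,1,0],-1],[[0,0,0],[35,1,0],-1],[[0,0,0],[40,1,0],-1],[[0,0,0],[40,1,0],-1],[[0,0,0],[40,1,0],-1],[[0,0,0],[30,0,0],-1],[[0,0,0],[12,0,0],-1],[[0,0,0],[0,0,0],-1],[[0,0,0],[0,0,20],-1],[[0,0,0],[0,0,16],-1],[[0,0,0],[0,0,0],-1],[[0,0,0],[0,0,0],-1]]'
python3 - <<'E'
from h import *
im=env.snapshot("side");im2=env.snapshot("top")
f=lambda i,x,y,k:cv2.resize(i[y:y+400//k,x:x+400//k],None,fx=k,fy=k,interpolation=cv2.INTER_CUBIC)
cv2.imwrite("pics/g6.png",np.hstack([f(im,218,140,8),f(im2,185,145,4)]))
t=env.sense()["tool_pos"];print(t)
g=lambda c,o,p:np.round((proj(c,np.array(p))-o)*8+3.5)
d=t-[.4577,.0437,.2119]
print("tip",g("side",[218,140],np.array([.458,.042,.110])+d),"mark",g("side",[218,140],[.4635,.254,.0615]))
E
```

```text
time: 15.65
tool_pos: [0.4634, 0.2544, 0.1773]
orientation: [0.708, 0.706, -0.001, -0.0]
wrist_force: [0.8, 0.1, -1.5]
grip_width: 0.0206
finger_force: 58.7
[0.4641098  0.25504751 0.17821907]
tip [180. 315.] mark [177. 346.]
```

View pics/g6.png

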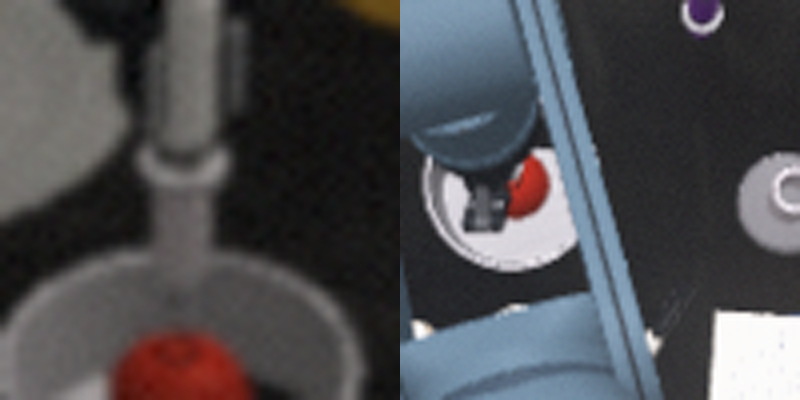

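```bash
python3 -m jog '[[[0,0,0],[0,0,6],-1],[[0,0,0],[0,0,5],-1],[[0,0,0],[0,0,3],-1],[[0,0,0],[0,0,2],-1],[[0,0,0],[0,0,2],-1],[[0,0,0],[0,0,2],-1],[[0,0,0],[0,0,0],-1],[[0,0,0],[0,0,0],-1]]'
python3 - <<'E'
from h import *
im=env.snapshot("side")
cv2.imwrite("pics/g7.png",cv2.resize(im[140:210,208:278],None,fx=8,fy=8,interpolation=cv2.INTER_CUBIC))
F=[]
for i in range(8):
    env.snapshot("top");s=env.sense();F.append([*s["wrist_force"],s["tool_pos"][2]])
print(np.mean(F,0))
E
```

```text
time: 16.55
tool_pos: [0.4634, 0.2557, 0.1574]
orientation: [0.707, 0.707, 0.0, 0.0]
wrist_force: [0.2, -0.2, 0.1]
grip_width: 0.0206
finger_force: 58.8
[-0.85974393 -0.07820406  0.49193614  0.15739737]
```

View pics/g7.png

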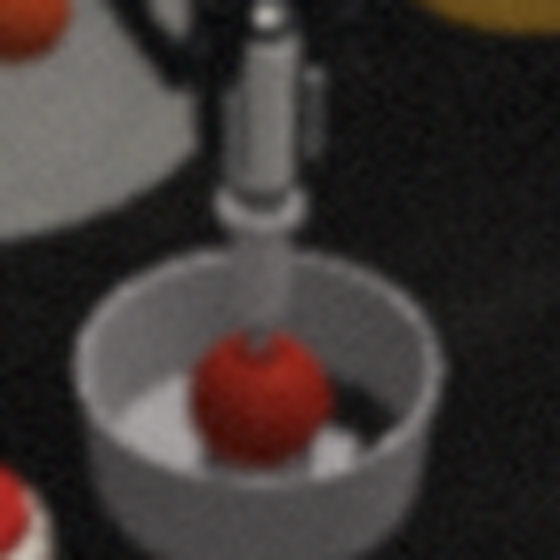

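```bash
python3 -m jog '[[[0,0,0],[0,0,1],-1],[[0,0,0],[0,0,0.7],-1],[[0,0,0],[0,0,0],-1],[[0,0,0],[0,0,0],-1],[[0,0,0],[0,0,0],-1]]'
python3 - <<'E'
from h import *
F=[]
for i in range(8):
    env.snapshot("top");s=env.sense();F.append([*s["wrist_force"],s["tool_pos"][2]])
print(np.mean(F,0)); print(env.finish_job())
E
```

```text
time: 17.5
tool_pos: [0.4633, 0.2557, 0.1556]
orientation: [0.707, 0.707, -0.0, 0.0]
wrist_force: [-1.1, -0.4, 1.0]
grip_width: 0.0204
finger_force: 58.8
[-0.36566126 -0.18381871  0.59865749  0.1555992 ]
the job is handed in; nothing more can be done
None
```

I handed the job in at about 18 s, but no verdict came back. The tomato is on the seat ring, circle up and let go. The gauge is held upright with its tip on the circle, and I estimate the plunger is about 8 mm in, from the tool height and a wrist force of roughly 2 N.

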